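Clamp a circuit board with the ratchet knob

ROBOT

A 7-joint arm with a two-finger parallel gripper is mounted at the origin on the work surface. World frame = base frame: x ahead of the robot, y to its left, z up, the work surface at z = 0. Lengths are in m, angles in degrees, forces in N, time in s.
With the tool pointing down it reaches from about 0.4 to 0.875 m from the base axis. Payload 4.4 kg.
Tool frame: the origin (TCP) lies midway between the tips of the shut fingers; the grasp point (between the pads) lies 19 mm behind it; z points along the fingers, y is the direction in which the jaws open and shut (so a half turn about z gives the same grasp; the last joint's range is limited). The gripper opens to 85 mm and grips with 20 to 120 N. Pads are 22 mm wide; open, the fingers measure 114 mm over their backs; the gripper's body (76 mm by 85 mm) begins 54 mm behind the grasp point. The pads swing forward as they close: fully open they stand 13 mm farther back than shut.
Start: joints at [60.401, 36.005, 2.206, 86.941, -1.547, 57.084, -1.146], TCP at [0.283, -0.585, 0.231] pointing down, gripper open.
Joint ranges: [-175.42, 175.42], [-21.48, 121.26], [-71.46, 75.88], [10.55, 141.38], [-63.04, 243.04], [13.31, 113.54], [-168.57, 168.57]. Speed limits (degrees/s): [147.25, 147.25, 180, 180, 180, 180, 180].

INTERFACE

Orientations are given as a 3x3 rotation matrix whose columns are the frame's x, y, z axes.
In Python, from rig import r gives the robot as it stands.
- The arm moves only by the tool apply_moves, never from a script. Its argument "moves" is a list of rows, each a list of 6 numbers: the shift along the tool's x, y, z in cm, then the turn, a rotation vector about the tool's x, y, z in rad. A call has 1 to 20 rows; each row is the pose to reach, as a shift and turn from the pose commanded when the call began, along the tool's axes at that moment; what a row does not reach only later rows make up. A row lasts 1/12 s, in which the tool goes at most 41.7 mm and 7.16 degrees, less where a joint would pass 70% of its speed; a pose out of reach is approached as far as the arm can. A call with a gripper value outside its range is refused whole. "hand" is the finger opening in cm, from 0 to 8.54, set as the call begins (left out, the last holds). The fingers move at their own pace and stop on an object; "force" is the grip in N (left out, the last holds). Time passes only in rows, so rows that repeat a pose let the fingers close. It gives the time, the measured TCP pose, the force and the opening at its end, in the units of the state.
- r.sense(): the state, without advancing time (a new reading comes with each control period).
- r.snapshot(name): name is "scene" or "top"; returns (picture, depth): 420x560x3 uint8, blue, green, red; 420x560 float32, m along the optical axis (not along the pixel's ray), 0 where there is no reading.
- r.camera_params(name): a dict with "mtx" (3x3 intrinsics, pixels), "T" (4x4, takes a point from camera to world coordinates). Camera axes: x right, y down, z forward; pixel columns grow to the right and rows downward; lengths in m; the calibration is good to about 2 mm. A picture is of the moment at which its call begins. camera_params takes no time and is no camera call.
- r.close_job(): hands the job in, once; it reports no verdict.
The state is a dict: "time": time; "joints": joint angles; "qd": joint speeds; "joint_efforts": joint torques, N m; "ee_pos": TCP position; "ee_rot": TCP orientation; "force": force on the tool from outside, world axes, zero at the start; "ft_torque": the same for the moment, N m; "width": finger opening in m.
Only numpy, scipy, OpenCV 4.12 (cv2) and the standard library are available. Lean on these libraries where they do the work, as an engineer would, in place of code of your own. Each camera call takes 0.05 s, during which the arm holds its last target.

TASK

Slide the circuit-board carrier along the clamp's channel and press it home against the end stop until you feel it bear, gently, without ramming it. Then turn the ratchet knob on top of the clamp clockwise (seen from above), regripping as needed, until the foot bears on the board and the knob slips and clicks at its set torque: let it click two or three times and no more, then let go. Leave the other things on the bench where they are.

Things in the scene. Friction and masses are not known exactly. Their poses are not given: they have to be found in the camera images.
- clamp: Fixed board clamp. Base plate x -55..100, y -150..75 mm, 12 thick; channel along y between rails 10 mm high (inner faces x = +-36.5 mm). Grey column at x 62..92, y +-22 mm carries a grey arm (y +-18, x -22..92 mm, top 100 mm above the bench) with the knob on top, the ram below. Origin: on the bench, straight below the knob's axis; z up.
- stop: Rigid steel end stop across the +y end of the channel, 64 mm long in x, 16 mm high. Origin: middle of the face that the carrier meets, at the channel floor (12 mm above the bench); axes parallel to the clamp's; the carrier comes from -y. Over 20 N on it counts as ramming; 2 N or more shows that the carrier bears.
- carrier: Loose grey plate 70 (x) x 170 (y) x 6 mm, 175 to 350 g, lying in the channel (1.5 mm play each side), axes parallel to the clamp's, 20 to 45 mm short of the stop at the start. On it a green circuit board with a steel shield can 34 x 34 mm, top 14 mm above the carrier's underside, under the clamp's foot when home. Origin: centre of its underside.
- carrier_tab (a point): Grip point of the carrier's upright tab at its -y end: a block 12 mm thick in y, 30 mm wide in x, from 6 to 48 mm above the carrier's underside; this point lies in its middle, 36 mm above the underside (48 mm above the bench). The board begins 55 mm from it on the +y side; home, the tab is 110 mm from the knob's axis.
- carrier_nose (a point): Middle of the carrier's front edge (+y end), 3 mm above its underside: it touches the stop's face when home.
- knob_grip (a point): On the knob's axis at the height to grip, 136 mm above the bench. Knob: round, ribbed, black, diameter 36 mm, 118 to 150 mm above the bench, white line on top; it does not rise or sink as it turns. Under it, turning with the screw, an aluminium collar of diameter 42 mm, top 111 mm above the bench. x and y turn with the knob, z up.
- knob (a joint): How far the ratchet has slipped: the knob's turn relative to the screw below it, rad, growing clockwise seen from above; 0 at the start and while both turn together. 12 clicks a turn (0.52 rad each; two clicks are over by 0.8 rad); it slips at about 0.125 N m, rippling by 0.02 N m with each click. Before the foot bears, the knob turns against about 0.07 N m.
- ram: Vertical ram below the arm; its round rubber foot (diameter 22 mm) presses on the can. Sinks 3.5 mm per rad of screw (clockwise lowers), held by friction. Origin on its axis, 45 mm above the bench at the start. The foot is screwed out by a varying, unmeasured amount: its underside starts 3 to 11 mm above the can, so slip starts after 0.9 to 3.6 rad. Tight: 10 to 25 N.
- spool: Bystander: a steel-coloured spool, diameter 60 mm, 36 mm high, standing beyond the clamp. Origin: centre of its underside.
- driver: Bystander: a small screwdriver, 150 mm long, lying on the bench beside the clamp's +y end. Origin: near its middle, on its underside.
- jar: Bystander: a small amber jar, diameter 48 mm, 45 mm high, beyond the clamp. Origin: centre of its underside.

How it is judged (in metres and radians):
On the way, in this order (a step that is already met when the one before it is completed fails the run):
1. the carrier bears on the stop with more than 2 N, its front edge within 1.5 mm of it (y of carrier_nose in the frame of stop above -0.0015 m and contact force between carrier and stop above 2 N), for 0.1 s.
2. with the foot bearing on the board with more than 8 N, the ratchet has slipped at least 0.75 rad (one and a half clicks) (value of joint knob above 0.75 rad and contact force between ram and carrier above 8 N), for 0.1 s.
At the end, for the whole second after the job is handed in: The carrier lies flat and at rest in the channel, its front edge within 1.5 mm of the stop; the foot holds the board with more than 8 N; the ratchet has slipped between 0.75 and 2.0 rad in all (two or three clicks) (all of step 2 and y of carrier_nose in the frame of stop above -0.0015 m and angle between carrier's own z axis and vertical below 0.05 rad and value of joint knob below 2 rad and linear speed of carrier below 0.01 m/s); the robot touches nothing.
It fails at once if the carrier is rammed against the stop with more than 20 N (contact force between carrier and stop above 20 N).
It fails at once if the ratchet is overrun: more than 2.0 rad of slip (four clicks) (value of joint knob above 2 rad).
It fails at once if the spool, the screwdriver or the jar is moved by more than 20 mm (distance of any of spool, driver, jar from where it was at the start of the episode above 0.02 m).
It also fails if it takes over 70 s, if anything falls off the work surface, if the arm or the gripper's body presses on something with over 40 N, if the wrist force passes 120 N, or if a joint passes its speed limit or range.

## Working session

There is one attempt and no reset: what is moved stays moved. The work goes in short steps, Python scripts to look and compute and a tool call to move; the robot and the scene stay as the last step left them, time stands still between calls to the robot, and variables do not carry over. Pictures are saved under pics/ and viewed, and the job is handed in when it is done.

Besides the shell and the picture viewer there is one more tool, called after ">>>" in YAML: its name, and indented under it one key for each argument. apply_moves: Moves the arm, as the interface text tells. Its arguments: {"type":"object","properties":{"moves":{"type":"array"},"hand":{"type":"number"},"force":{"type":"number"}},"required":["moves"]}

```bash
ls; mkdir -p pics; python3 - <<'E'
from rig import r
import cv2,numpy as np
for n in("scene","top"):
    p,d=r.snapshot(n);cv2.imwrite(f"pics/{n}0.png",p);np.save(f"pics/{n}0.npy",d)
    c=r.camera_params(n);print(n,c["mtx"],c["T"])
print(r.sense())
E
```

```text
pics
scene [[457.74644191   0.         279.21525719]
 [  0.         457.74644191 206.80769059]
 [  0.           0.           1.        ]] [[ 0.35207072  0.79142811 -0.49968765  1.06119251]
 [ 0.93597104 -0.29889826  0.18605926 -0.05880759]
 [-0.00210324 -0.53319919 -0.84598712  0.78548606]
 [ 0.          0.          0.          1.        ]]
top [[392.70154631   0.         282.58382624]
 [  0.         392.70154631 210.39735321]
 [  0.           0.           1.        ]] [[ 0.0225292  -0.98821938  0.15137664  0.52966403]
 [-0.99974486 -0.02202315  0.00501897  0.09976033]
 [-0.00162606 -0.15145109 -0.98846342  0.82900404]
 [ 0.          0.          0.          1.        ]]
{'time': 0.1, 'joints': array([60.40140439, 36.05291346,  2.2036935 , 86.9906574 , -1.54642995,
       57.08365329, -1.1449081 ]), 'qd': array([ 0.04001387, -0.08256457, -0.02190777, -0.16691939, -0.04085158,
       -0.03941663, -0.02955789]), 'joint_efforts': array([ 1.98737151e-03, -5.64534116e+01,  1.22997142e+00, -1.93972689e+01,
        1.11727897e-02,  5.46636031e-03,  1.24701162e-05]), 'ee_pos': array([ 0.28296311, -0.58455347,  0.23048715]), 'ee_rot': array([[ 9.00097966e-01,  4.35686877e-01, -7.72656365e-04],
       [ 4.35687560e-01, -9.00096689e-01,  1.51656086e-03],
       [-3.47197738e-05, -1.70169011e-03, -9.99998552e-01]]), 'force': array([ 0.57123954, -0.13949405, -0.57315599]), 'ft_torque': array([-0.03650213,  0.02579106, -0.02506258]), 'width': 0.08554100965768383}
```

View pics/scene0.png

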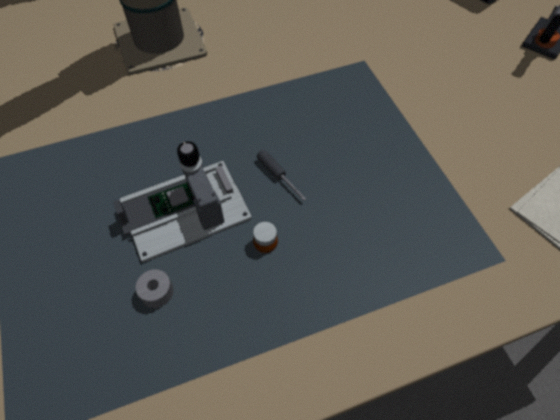

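View pics/top0.png

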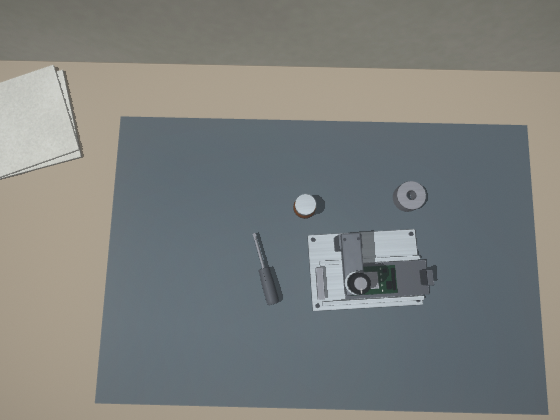

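The two views show the clamp nearly aligned with the world axes. In the top view the knob is near (359,283), the stop at (321,283) and the tab at (430,276). The jar, spool and driver stand clear of it. I'll zoom in and measure.

```bash
python3 - <<'E'
import cv2,numpy as np
p=cv2.imread("pics/top0.png")[215:325,295:450];cv2.imwrite("pics/t0z.png",cv2.resize(p,None,fx=5,fy=5,interpolation=cv2.INTER_CUBIC))
p=cv2.imread("pics/scene0.png")[130:265,105:260];cv2.imwrite("pics/s0z.png",cv2.convertScaleAbs(cv2.resize(p,None,fx=4.4,fy=4.4,interpolation=cv2.INTER_CUBIC),alpha=1.6))
E
```

```text
(no output)
```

View pics/t0z.png

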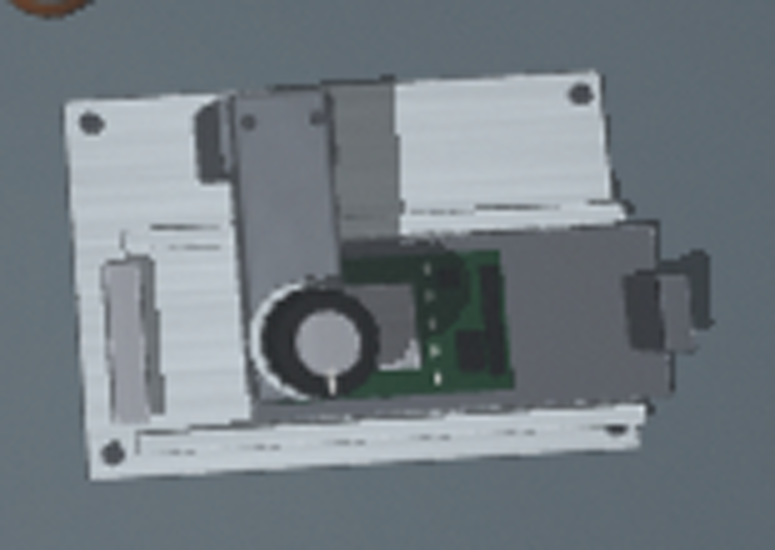

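View pics/s0z.png

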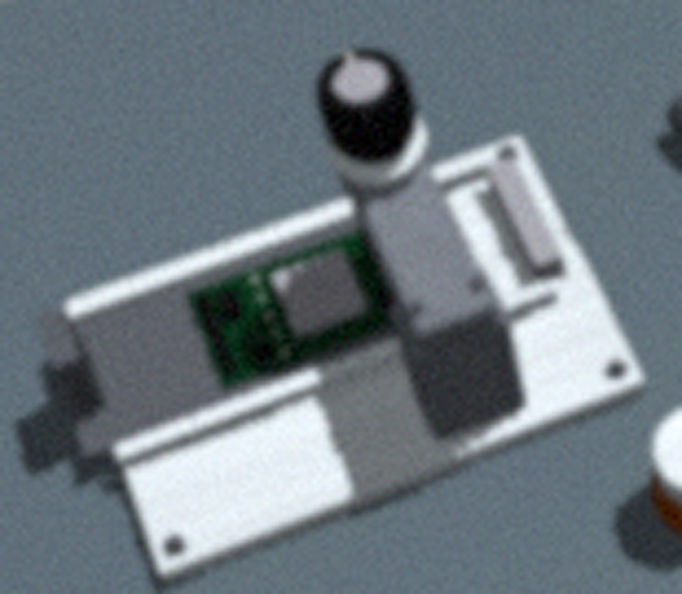

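```bash
cat > h.py <<'E'
import numpy as np,cv2
from rig import r
def ray(n,u,v):
    c=r.camera_params(n);K,T=c["mtx"],c["T"]
    d=T[:3,:3]@np.linalg.inv(K)@np.array([u,v,1.]);return T[:3,3],d
def plane(n,u,v,z):
    o,d=ray(n,u,v);return o+d*(z-o[2])/d[2]
def proj(n,P):
    c=r.camera_params(n);q=np.linalg.inv(c["T"])@np.append(P,1);w=c["mtx"]@q[:3];return w[:2]/w[2]
E
python3 - <<'E'
from h import *
t=lambda x,y:((x+.5)/5-.5+295,(y+.5)/5-.5+215)
s=lambda x,y:((x+.5)/4.4-.5+105,(y+.5)/4.4-.5+130)
C=[plane("top",*t(*q),.012)[:2] for q in[(67,102),(600,70),(640,447),(92,480)]]
M=np.array([[.1,.075],[.1,-.15],[-.055,-.15],[-.055,.075]])
C=np.array(C);print(C)
mc,cc=M.mean(0),C.mean(0);H=(M-mc).T@(C-cc);U,S,V=np.linalg.svd(H);R=V.T@U.T
print("yaw",np.degrees(np.arctan2(R[1,0],R[0,0])),"org",cc-R@mc, C-(R@(M-mc).T).T-cc)
C2=np.array([plane("scene",*s(*q),.012)[:2] for q in[(640,382),(163,578),(521,137)]]);print("scene corners ++ , +-, -+",C2)
print("knob top",plane("top",*t(329,342),.150),plane("scene",*s(361,79),.150))
print("knob outer top",plane("top",*t(322,341),.150))
d=np.load("pics/top0.npy");ds=np.load("pics/scene0.npy")
# tab: points with height
K=r.camera_params("top")
def cloud(n,d):
    c=r.camera_params(n);v,u=np.nonzero(d>0);z=d[v,u];Kc=c["mtx"]
    P=np.c_[(u-Kc[0,2])/Kc[0,0]*z,(v-Kc[1,2])/Kc[1,1]*z,z];return P@c["T"][:3,:3].T+c["T"][:3,3],u,v
for n,dd in(("top",d),("scene",ds)):
    P,u,v=cloud(n,dd)
    near=np.hypot(P[:,0]-(cc-R@mc)[0],P[:,1]-(cc-R@mc)[1])<.25
    for lo,hi,nm in((.142,.158,"knobtop"),(.052,.068,"tabtop"),(.095,.105,"arm")):
        m=near&(P[:,2]>lo)&(P[:,2]<hi);Q=P[m]
        print(n,nm,m.sum(),Q.min(0).round(4) if m.sum() else"",Q.max(0).round(4)if m.sum() else"",Q.mean(0).round(4)if m.sum() else"")
E
```

```text
[[ 0.60409316  0.04977235]
 [ 0.62247162 -0.17264026]
 [ 0.4689843  -0.18450597]
 [ 0.45089735  0.03769615]]
yaw 4.61626839238427 org [ 0.51116652 -0.03185192] [[-0.00071282 -0.00118063]
 [-0.0004428   0.00067688]
 [ 0.00056707  0.00128587]
 [ 0.00058856 -0.00078212]]
scene corners ++ , +-, -+ [[ 0.60501766  0.04965003]
 [ 0.62540426 -0.16998618]
 [ 0.45326628  0.04005099]]
knob top [ 0.51172638 -0.03190079  0.15      ] [ 0.51020653 -0.02976616  0.15      ]
knob outer top [ 0.5120074  -0.02952373  0.15      ]
top knobtop 372 [ 0.493  -0.0494  0.1423] [ 0.5286 -0.013   0.1536] [ 0.5113 -0.0304  0.1492]
top tabtop 134 [ 0.5082 -0.1902  0.052 ] [ 0.5992 -0.0023  0.0667] [ 0.5317 -0.1573  0.059 ]
top arm 782 [ 0.4899 -0.0475  0.095 ] [ 0.6022 -0.0068  0.104 ] [ 0.5631 -0.0261  0.0991]
scene knobtop 300 [ 0.4934 -0.0483  0.1421] [ 0.5306 -0.0111  0.1534] [ 0.5141 -0.0301  0.1493]
scene tabtop 227 [ 0.5086 -0.1888  0.0522] [ 0.6051 -0.0007  0.0679] [ 0.5666 -0.097   0.0592]
scene arm 733 [ 0.5176 -0.0467  0.0951] [ 0.6044 -0.0048  0.1044] [ 0.5653 -0.0257  0.0996]
```

```bash
cat >> h.py <<'E'
def cloud(n,d):
    c=r.camera_params(n);v,u=np.nonzero(d>0);z=d[v,u];Kc=c["mtx"]
    P=np.c_[(u-Kc[0,2])/Kc[0,0]*z,(v-Kc[1,2])/Kc[1,1]*z,z];return P@c["T"][:3,:3].T+c["T"][:3,3],u,v
def toclamp(P,o=(.511,-.0308),yaw=4.8):
    a=np.radians(yaw);R=np.array([[np.cos(a),-np.sin(a)],[np.sin(a),np.cos(a)]]);Q=np.array(P,float);Q[:,:2]=(Q[:,:2]-np.array(o))@R;return Q
E
python3 - <<'E'
from h import *
for n in("top","scene"):
    P,u,v=cloud(n,np.load(f"pics/{n}0.npy"));Q=toclamp(P)
    m=(abs(Q[:,0])<.04)&(Q[:,1]<-.08)&(Q[:,1]>-.2)&(Q[:,2]>.03)
    print(n,m.sum());print(Q[m].round(4)[::3].tolist())
    m=(Q[:,2]>.095)&(Q[:,2]<.105)&(Q[:,0]>.03)&(Q[:,0]<.12);A=Q[m]
    print("arm y",A[:,1].min(),A[:,1].max(),A[:,0].max())
    m=(Q[:,2]>.023)&(Q[:,2]<.034)&(abs(Q[:,0])<.04)&(Q[:,1]>.02)&(Q[:,1]<.1);A=Q[m];print("stop",m.sum(),A.min(0),A.max(0))
E
```

```text
top 173
[[0.0137, -0.1474, 0.0317], [0.0137, -0.1468, 0.0504], [0.0136, -0.1492, 0.0599], [0.0132, -0.1556, 0.0584], [0.0117, -0.1473, 0.0314], [0.0117, -0.1477, 0.0472], [0.0116, -0.1499, 0.0574], [0.0113, -0.155, 0.0593], [0.0098, -0.1472, 0.0368], [0.0098, -0.1484, 0.0501], [0.0096, -0.1508, 0.0596], [0.0092, -0.1576, 0.057], [0.0078, -0.148, 0.0395], [0.0079, -0.1478, 0.0567], [0.0076, -0.1532, 0.0578], [0.0073, -0.1582, 0.0598], [0.0059, -0.1476, 0.0454], [0.006, -0.1485, 0.0594], [0.0056, -0.1548, 0.0579], [0.0038, -0.1477, 0.0334], [0.004, -0.1475, 0.0508], [0.0039, -0.1512, 0.0568], [0.0036, -0.1563, 0.0585], [0.0019, -0.1474, 0.0394], [0.0022, -0.1469, 0.0571], [0.0019, -0.1519, 0.0596], [0.0016, -0.1578, 0.0591], [-0.0, -0.1483, 0.0418], [0.0003, -0.1476, 0.0602], [-0.0001, -0.1538, 0.0589], [-0.0022, -0.1478, 0.0312], [-0.0018, -0.1474, 0.0493], [-0.0017, -0.1495, 0.0596], [-0.0021, -0.155, 0.0604], [-0.004, -0.1477, 0.0365], [-0.0036, -0.1472, 0.0545], [-0.0037, -0.1511, 0.0598], [-0.004, -0.1559, 0.0623], [-0.006, -0.1475, 0.0365], [-0.0055, -0.1467, 0.0553], [-0.0056, -
[... 1553 characters left out ...]
 -0.1485, 0.0566], [-0.0009, -0.1458, 0.0326], [0.0149, -0.154, 0.0581], [0.0138, -0.1495, 0.0532], [0.0067, -0.1457, 0.0401], [0.0145, -0.1534, 0.0533], [0.0141, -0.1487, 0.0495], [0.0143, -0.1575, 0.0523], [0.0145, -0.1527, 0.0493], [0.0144, -0.148, 0.0458], [0.014, -0.1569, 0.0478], [0.0145, -0.1505, 0.044], [0.0131, -0.1459, 0.0386], [0.0142, -0.153, 0.0417], [0.0137, -0.1483, 0.0376], [0.0151, -0.1554, 0.0411], [0.0133, -0.1508, 0.0351], [0.014, -0.1459, 0.0326], [0.015, -0.1531, 0.0356], [0.014, -0.1484, 0.0307], [0.0143, -0.1541, 0.0315]]
arm y -0.017093410630376393 0.0190018443295717 0.09340022403558404
stop 193 [-0.03933855  0.03144825  0.02301569] [0.03892057 0.06569007 0.03185938]
```

```bash
cat >> h.py <<'E'
from scipy.spatial.transform import Rotation as Ro
O=np.array([.511,-.0308]);A=np.radians(4.8);EX=np.array([np.cos(A),np.sin(A)]);EY=np.array([-np.sin(A),np.cos(A)])
def row(x,y,z,head,s=None):
    """clamp-frame x,y (m), height, heading of tool x in clamp frame (deg) -> row"""
    s=s or r.sense();R=s["ee_rot"];p=np.append(O+x*EX+y*EY,z)
    h=np.radians(head)+A;X=np.array([np.cos(h),np.sin(h),0]);Z=np.array([0,0,-1.]);Rt=np.c_[X,np.cross(Z,X),Z]
    d=R.T@(p-s["ee_pos"])*100;w=Ro.from_matrix(R.T@Rt).as_rotvec()
    return np.r_[d.round(2),w.round(3)]
def show():
    s=r.sense();p=s["ee_pos"]-np.append(O,0);x=s["ee_rot"][:2,0]
    F=s["force"];print("t",round(s["time"],2),"clamp xyz mm",(np.array([p[:2]@EX,p[:2]@EY,p[2]])*1e3).round(2),"head",round(np.degrees(np.arctan2(x@EY,x@EX)),2),
     "j",s["joints"].round(1),"F clamp",np.array([F[:2]@EX,F[:2]@EY,F[2]]).round(2),"M",s["ft_torque"].round(4),"e7",round(s["joint_efforts"][6],4),"w",round(s["width"]*1e3,1))
E
python3 - <<'E'
from h import *
show();print(row(0,-.21,.15,90),row(0,-.21,.024,90))
E
```

```text
t 0.1 clamp xyz mm [-273.57 -532.73  230.49] head 21.03 j [60.4 36.1  2.2 87.  -1.5 57.1 -1.1] F clamp [ 0.56 -0.19 -0.57] M [-0.0365  0.0258 -0.0251] e7 0.0 w 85.5
[ 3.712e+01 -2.029e+01  8.080e+00 -2.000e-03 -1.000e-03 -1.204e+00] [ 3.712e+01 -2.027e+01  2.068e+01 -2.000e-03 -1.000e-03 -1.204e+00]
```

>>> apply_moves:
  moves:
    - [37.1,-20.3,8.1,-0.002,-0.001,-1.204]
    - [37.1,-20.3,8.1,-0.002,-0.001,-1.204]
    - [37.1,-20.3,8.1,-0.002,-0.001,-1.204]
    - [37.1,-20.3,8.1,-0.002,-0.001,-1.204]
    - [37.1,-20.3,8.1,-0.002,-0.001,-1.204]
    - [37.1,-20.3,8.1,-0.002,-0.001,-1.204]
    - [37.1,-20.3,8.1,-0.002,-0.001,-1.204]
    - [37.1,-20.3,8.1,-0.002,-0.001,-1.204]
    - [37.1,-20.3,8.1,-0.002,-0.001,-1.204]
    - [37.1,-20.3,8.1,-0.002,-0.001,-1.204]
    - [37.1,-20.3,8.1,-0.002,-0.001,-1.204]
    - [37.1,-20.3,8.1,-0.002,-0.001,-1.204]
    - [37.1,-20.3,8.1,-0.002,-0.001,-1.204]
    - [37.1,-20.3,8.1,-0.002,-0.001,-1.204]
    - [37.1,-20.3,8.1,-0.002,-0.001,-1.204]
    - [37.1,-20.3,8.1,-0.002,-0.001,-1.204]
  hand: 0
  force: 30

```text
time: 1.43
ee_pos: [0.5278, -0.2426, 0.1505]
ee_rot: [[-0.081, 0.997, 0.001], [0.997, 0.081, -0.003], [-0.003, 0.001, -1.0]]
force: [-0.9, -0.5, 0.8]
width: -0.0
```

```bash
python3 - <<'E'
from h import *
show();print(row(0,-.2,.024,90))
E
```

```text
t 1.43 clamp xyz mm [  -0.97 -212.42  150.49] head 89.84 j [ 31.6  36.6 -15.2 102.7  13.6  42.4  13.8] F clamp [-0.95 -0.39  0.79] M [ 0.0186  0.0485 -0.0092] e7 0.0016 w -0.0
[ 1.280e+00  9.000e-02  1.265e+01  1.000e-03  3.000e-03 -3.000e-03]
```

>>> apply_moves:
  moves:
    - [0.6,0,4,0,0,0]
    - [0.8,0,8,0,0,0]
    - [1.0,0,11,0,0,0]
    - [1.0,0,12.6,0,0,0]
    - [1.0,0,12.6,0,0,0]
    - [1.0,0,12.6,0,0,0]
    - [1.0,0,12.6,0,0,0]

```text
time: 2.02
ee_pos: [0.5289, -0.232, 0.0256]
ee_rot: [[-0.083, 0.997, 0.003], [0.997, 0.083, -0.003], [-0.003, 0.003, -1.0]]
force: [0.2, 0.2, 0.3]
width: -0.0002
```

```bash
python3 - <<'E'
from h import *
show();show();p,d=r.snapshot("top");cv2.imwrite("pics/t1.png",cv2.resize(p[215:345,295:475],None,fx=4,fy=4,interpolation=cv2.INTER_CUBIC));show()
E
```

```text
t 2.02 clamp xyz mm [   0.96 -201.97   25.58] head 89.95 j [ 27.8  47.1 -10.9 106.9  17.7  27.3   9.2] F clamp [0.23 0.19 0.29] M [-0.0542 -0.0459 -0.0676] e7 0.0006 w -0.2
t 2.02 clamp xyz mm [   0.96 -201.97   25.58] head 89.95 j [ 27.8  47.1 -10.9 106.9  17.7  27.3   9.2] F clamp [0.23 0.19 0.29] M [-0.0542 -0.0459 -0.0676] e7 0.0006 w -0.2
t 2.07 clamp xyz mm [   1.27 -201.99   25.96] head 89.96 j [ 27.8  47.1 -10.9 106.9  17.7  27.3   9.2] F clamp [-0.59  0.34  0.42] M [ 0.0321  0.0257 -0.0076] e7 0.0018 w -0.4
```

View pics/t1.png

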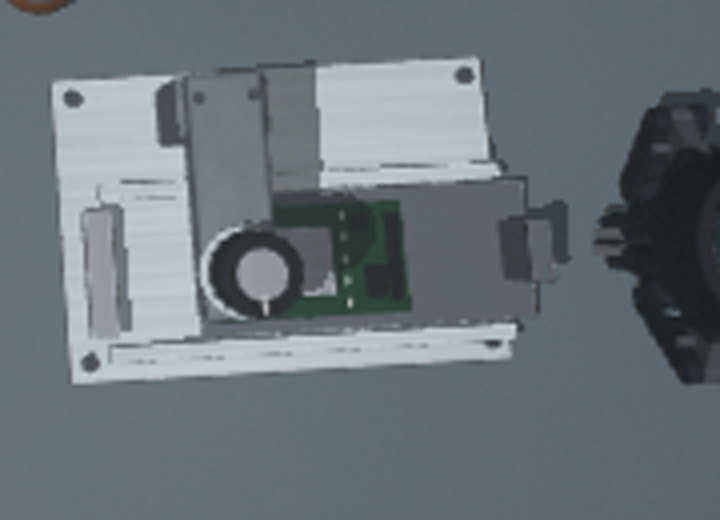

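The closed fingers sit behind the tab at (600,240), with the tab at (540,245), and lined up with it. Next I push in small stages.

>>> apply_moves:
  moves:
    - [0.3,0,0,0,0,0]
    - [0.7,0,0,0,0,0]
    - [1.1,0,0,0,0,0]
    - [1.5,0,0,0,0,0]
    - [1.9,0,0,0,0,0]
    - [2.3,0,0,0,0,0]
    - [2.6,0,0,0,0,0]
    - [2.8,0,0,0,0,0]
    - [3.0,0,0,0,0,0]
    - [3.2,0,0,0,0,0]
    - [3.4,0,0,0,0,0]
    - [3.6,0,0,0,0,0]
    - [3.8,0,0,0,0,0]
    - [4.0,0,0,0,0,0]
    - [4.2,0,0,0,0,0]

```text
time: 3.32
ee_pos: [0.5245, -0.1891, 0.0242]
ee_rot: [[-0.084, 0.996, 0.001], [0.996, 0.084, -0.002], [-0.002, 0.001, -1.0]]
force: [0.1, -1.2, 0.0]
width: 0.0002
```

```bash
python3 - <<'E'
from h import *
show();p,d=r.snapshot("top");cv2.imwrite("pics/t2.png",cv2.resize(p[215:345,295:475],None,fx=4,fy=4,interpolation=cv2.INTER_CUBIC));show()
E
```

```text
t 3.32 clamp xyz mm [   0.16 -158.86   24.21] head 90.0 j [ 23.2  46.3  -9.8 110.1  17.2  25.    5.5] F clamp [-0.01 -1.18  0.04] M [-0.329  -0.0231  0.0386] e7 0.0393 w 0.2
t 3.37 clamp xyz mm [   0.22 -158.19   24.21] head 90.04 j [ 23.2  46.3  -9.9 110.1  17.2  25.    5.5] F clamp [ 0.81 -1.82  0.47] M [-0.2428 -0.0267 -0.0286] e7 -0.0004 w 0.4
```

View pics/t2.png

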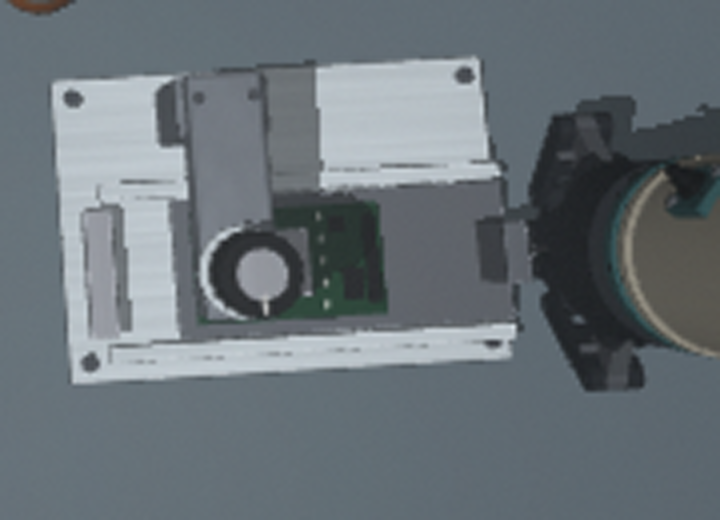

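The carrier is moving: the board edge went from 410 to 385, with about 1.5 N of friction. About 30 mm remain, so I'll go 24 mm and then creep.

>>> apply_moves:
  moves:
    - [0.2,0,0,0,0,0]
    - [0.4,0,0,0,0,0]
    - [0.6,0,0,0,0,0]
    - [0.8,0,0,0,0,0]
    - [1.0,0,0,0,0,0]
    - [1.2,0,0,0,0,0]
    - [1.4,0,0,0,0,0]
    - [1.6,0,0,0,0,0]
    - [1.8,0,0,0,0,0]
    - [1.95,0,0,0,0,0]
    - [2.1,0,0,0,0,0]
    - [2.2,0,0,0,0,0]
    - [2.3,0,0,0,0,0]
    - [2.35,0,0,0,0,0]
    - [2.4,0,0,0,0,0]

```text
time: 4.62
ee_pos: [0.5225, -0.1652, 0.0242]
ee_rot: [[-0.084, 0.996, 0.001], [0.996, 0.084, -0.002], [-0.002, 0.001, -1.0]]
force: [-0.0, -2.1, -0.7]
width: 0.0001
```

```bash
python3 - <<'E'
from h import *
show();p,d=r.snapshot("top");cv2.imwrite("pics/t3.png",cv2.resize(p[235:325,295:415],None,fx=6,fy=6,interpolation=cv2.INTER_CUBIC));show()
E
```

```text
t 4.62 clamp xyz mm [   0.24 -134.92   24.22] head 90.01 j [ 20.6  45.9  -9.3 111.6  16.9  23.8   3.4] F clamp [-0.18 -2.07 -0.73] M [-0.3714  0.0106  0.0475] e7 0.0061 w 0.1
t 4.67 clamp xyz mm [   0.25 -134.81   24.21] head 90.01 j [ 20.6  45.9  -9.3 111.6  16.9  23.8   3.4] F clamp [-1.2  -1.62 -0.12] M [-0.3041 -0.0349  0.0031] e7 -0.0025 w -0.1
```

View pics/t3.png

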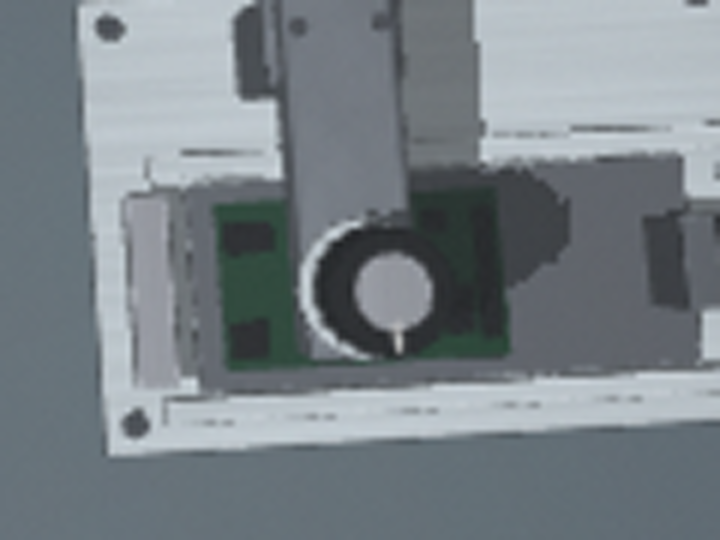

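A gap of a few mm remains: the front edge is at about 195 and the stop's top at 175. Now I creep.

>>> apply_moves:
  moves:
    - [0.05,0,0,0,0,0]
    - [0.1,0,0,0,0,0]
    - [0.15,0,0,0,0,0]
    - [0.2,0,0,0,0,0]
    - [0.25,0,0,0,0,0]
    - [0.3,0,0,0,0,0]
    - [0.3,0,0,0,0,0]

```text
time: 5.25
ee_pos: [0.5223, -0.1621, 0.0242]
ee_rot: [[-0.084, 0.996, 0.001], [0.996, 0.084, -0.002], [-0.002, 0.001, -1.0]]
force: [-0.2, -1.2, -0.2]
width: 0.0003
```

>>> apply_moves:
  moves:
    - [0.03,0,0,0,0,0]
    - [0.06,0,0,0,0,0]
    - [0.09,0,0,0,0,0]
    - [0.12,0,0,0,0,0]
    - [0.12,0,0,0,0,0]

```text
time: 5.67
ee_pos: [0.5222, -0.161, 0.0242]
ee_rot: [[-0.084, 0.996, 0.001], [0.996, 0.084, -0.002], [-0.002, 0.001, -1.0]]
force: [0.0, -1.5, 0.9]
width: -0.0001
```

```bash
python3 -c "
from h import *
show()"
```

```text
t 5.67 clamp xyz mm [   0.25 -130.67   24.21] head 90.01 j [ 20.1  45.8  -9.2 111.8  16.8  23.6   3. ] F clamp [-0.09 -1.51  0.87] M [-0.3939  0.0153  0.0577] e7 -0.0062 w -0.1
```

>>> apply_moves:
  moves:
    - [0.03,0,0,0,0,0]
    - [0.06,0,0,0,0,0]
    - [0.09,0,0,0,0,0]
    - [0.12,0,0,0,0,0]
    - [0.12,0,0,0,0,0]

```text
time: 6.08
ee_pos: [0.522, -0.1597, 0.0242]
ee_rot: [[-0.084, 0.996, 0.001], [0.996, 0.084, -0.002], [-0.002, 0.001, -1.0]]
force: [1.1, -2.1, 0.0]
width: 0.0003
```

>>> apply_moves:
  moves:
    - [0.03,0,0,0,0,0]
    - [0.06,0,0,0,0,0]
    - [0.09,0,0,0,0,0]
    - [0.09,0,0,0,0,0]

```text
time: 6.42
ee_pos: [0.522, -0.1589, 0.0242]
ee_rot: [[-0.084, 0.996, 0.001], [0.996, 0.084, -0.002], [-0.002, 0.001, -1.0]]
force: [-0.5, -1.2, 1.4]
width: 0.0001
```

>>> apply_moves:
  moves:
    - [0.02,0,0,0,0,0]
    - [0.04,0,0,0,0,0]
    - [0.06,0,0,0,0,0]
    - [0.08,0,0,0,0,0]
    - [0.08,0,0,0,0,0]

```text
time: 6.83
ee_pos: [0.5219, -0.1581, 0.0242]
ee_rot: [[-0.084, 0.996, 0.001], [0.996, 0.084, -0.002], [-0.002, 0.001, -1.0]]
force: [0.3, -2.6, 0.3]
width: 0.0
```

>>> apply_moves:
  moves:
    - [0.02,0,0,0,0,0]
    - [0.04,0,0,0,0,0]
    - [0.06,0,0,0,0,0]
    - [0.06,0,0,0,0,0]

```text
time: 7.17
ee_pos: [0.5219, -0.1578, 0.0242]
ee_rot: [[-0.084, 0.996, 0.001], [0.996, 0.084, -0.002], [-0.002, 0.001, -1.0]]
force: [0.3, -4.7, 0.7]
width: -0.0
```

>>> apply_moves:
  moves:
    - [0.02,0,0,0,0,0]
    - [0.04,0,0,0,0,0]
    - [0.06,0,0,0,0,0]
    - [0.06,0,0,0,0,0]
    - [0.06,0,0,0,0,0]

```text
time: 7.58
ee_pos: [0.5218, -0.1577, 0.0242]
ee_rot: [[-0.083, 0.997, 0.001], [0.997, 0.083, -0.003], [-0.003, 0.001, -1.0]]
force: [0.9, -4.5, 0.6]
width: -0.0004
```

```bash
python3 -c "
from h import *
show();r.snapshot('scene');show();r.snapshot('scene');show()"
```

```text
t 7.58 clamp xyz mm [   0.13 -127.38   24.19] head 89.98 j [ 19.6  45.7  -9.  112.   16.7  23.4   2.7] F clamp [ 0.54 -4.57  0.57] M [-0.9944 -0.0686  0.0168] e7 -0.0035 w -0.4
t 7.63 clamp xyz mm [   0.16 -127.4    24.22] head 89.97 j [ 19.6  45.7  -9.  112.   16.7  23.4   2.7] F clamp [-0.37 -4.99  0.58] M [-0.9869 -0.0245  0.0667] e7 -0.0032 w -0.1
t 7.68 clamp xyz mm [   0.14 -127.41   24.2 ] head 89.98 j [ 19.7  45.7  -9.  112.   16.7  23.4   2.7] F clamp [-0.48 -5.25  0.6 ] M [-0.9894 -0.0798 -0.0716] e7 -0.0032 w -0.0
```

>>> apply_moves:
  moves:
    - [0.02,0,0,0,0,0]
    - [0.04,0,0,0,0,0]
    - [0.06,0,0,0,0,0]
    - [0.06,0,0,0,0,0]
    - [0.06,0,0,0,0,0]

```text
time: 8.1
ee_pos: [0.5216, -0.1577, 0.0242]
ee_rot: [[-0.083, 0.997, 0.001], [0.997, 0.083, -0.003], [-0.003, 0.001, -1.0]]
force: [0.1, -6.4, 0.3]
width: 0.0002
```

>>> apply_moves:
  moves:
    - [0.02,0,0,0,0,0]
    - [0.04,0,0,0,0,0]
    - [0.06,0,0,0,0,0]
    - [0.06,0,0,0,0,0]
    - [0.06,0,0,0,0,0]

```text
time: 8.52
ee_pos: [0.5215, -0.1577, 0.0242]
ee_rot: [[-0.082, 0.997, 0.001], [0.997, 0.082, -0.004], [-0.004, 0.001, -1.0]]
force: [1.0, -7.1, 0.5]
width: -0.0001
```

```bash
python3 - <<'E'
from h import *
show();p,d=r.snapshot("top");cv2.imwrite("pics/t4.png",cv2.resize(p[235:325,295:415],None,fx=6,fy=6,interpolation=cv2.INTER_CUBIC));show()
E
```

```text
t 8.52 clamp xyz mm [  -0.21 -127.38   24.23] head 89.92 j [ 19.5  45.7  -8.9 112.1  16.8  23.3   2.6] F clamp [ 0.42 -7.17  0.51] M [-1.4397 -0.0126 -0.0233] e7 -0.0055 w -0.1
t 8.57 clamp xyz mm [  -0.21 -127.37   24.22] head 89.92 j [ 19.5  45.7  -8.9 112.1  16.8  23.3   2.6] F clamp [-0.62 -6.75  0.34] M [-1.4314  0.0028 -0.0027] e7 -0.0053 w 0.0
```

View pics/t4.png

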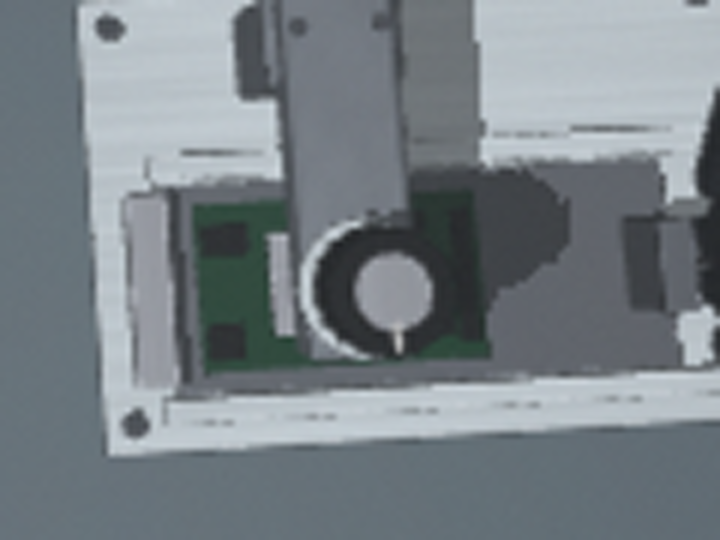

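The carrier is home: the front edge is against the stop at about 180 in the picture, the tool has stalled at y = -127.4 mm, and the push is about 7 N. I back off, rise, and go over to the knob, pre-turned for one long clockwise sweep.

>>> apply_moves:
  moves:
    - [-0.3,0,0,0,0,0]
    - [-1.0,0,0,0,0,0]
    - [-2.5,0,0,0,0,0]
    - [-4,0,-3,0,0,0]
    - [-4,0,-7,0,0,0]
    - [-4,0,-11,0,0,0]
    - [-4,0,-15,0,0,0]
    - [-4,0,-18.5,0,0,0]
    - [-4,0,-18.5,0,0,0]
    - [-4,0,-18.5,0,0,0]
  hand: 6.5

```text
time: 9.4
ee_pos: [0.5261, -0.1949, 0.2114]
ee_rot: [[-0.085, 0.996, 0.006], [0.996, 0.085, -0.002], [-0.003, 0.005, -1.0]]
force: [-0.6, 0.2, 0.0]
width: 0.0649
```

```bash
python3 - <<'E'
from h import *
show();p,d=r.snapshot("top");cv2.imwrite("pics/t5.png",cv2.resize(p[235:325,295:415],None,fx=6,fy=6,interpolation=cv2.INTER_CUBIC));show();print(row(0,0,.2,240-.0))
E
```

```text
t 9.4 clamp xyz mm [   1.36 -164.8   211.36] head 90.06 j [ 28.5  30.6 -16.6 102.7  11.3  48.   11.3] F clamp [-0.59  0.27  0.02] M [-0.0124  0.042   0.0049] e7 0.0257 w 64.9
t 9.45 clamp xyz mm [-3.0000e-02 -1.6451e+02  2.0950e+02] head 90.06 j [ 28.4  30.7 -16.5 102.8  11.3  48.   11.3] F clamp [-0.55  0.12 -0.14] M [ 0.0449  0.0397 -0.0346] e7 0.0088 w 65.1
[ 1.645e+01  2.000e-02  9.300e-01 -1.000e-03  3.000e-03 -2.617e+00]
```

View pics/t5.png

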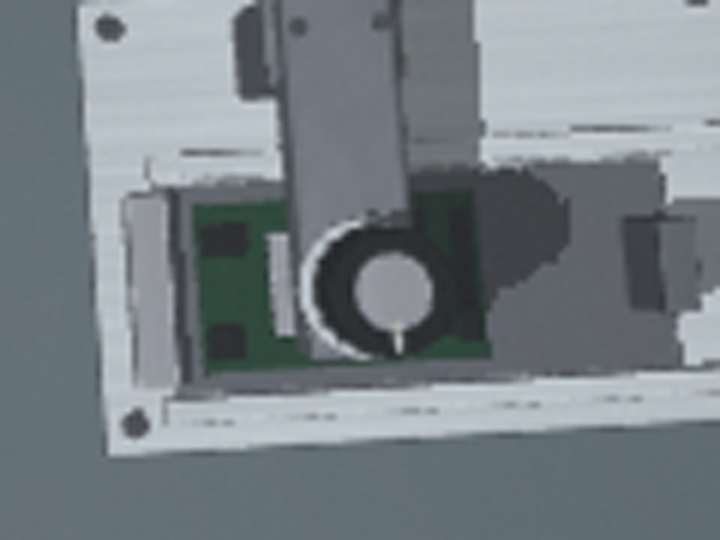

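>>> apply_moves:
  moves:
    - [3,0,0.9,0,0,-0.12]
    - [7,0,0.9,0,0,-0.24]
    - [11,0,0.9,0,0,-0.36]
    - [14,0,0.9,0,0,-0.48]
    - [16,0,0.9,0,0,-0.6]
    - [16.45,0,0.9,0,0,-0.72]
    - [16.45,0,0.9,0,0,-0.84]
    - [16.45,0,0.9,0,0,-0.96]
    - [16.45,0,0.9,0,0,-1.08]
    - [16.45,0,0.9,0,0,-1.2]
    - [16.45,0,0.9,0,0,-1.32]
    - [16.45,0,0.9,0,0,-1.44]
    - [16.45,0,0.9,0,0,-1.56]
    - [16.45,0,0.9,0,0,-1.68]
    - [16.45,0,0.9,0,0,-1.8]
    - [16.45,0,0.9,0,0,-1.8]

```text
time: 10.78
ee_pos: [0.5096, -0.031, 0.198]
ee_rot: [[-0.95, -0.312, -0.003], [-0.312, 0.95, 0.0], [0.003, 0.001, -1.0]]
force: [-1.2, 0.8, -0.7]
width: 0.065
```

```bash
python3 - <<'E'
from h import *
show();print(row(0,0,.17,240-.0))
E
```

```text
t 10.78 clamp xyz mm [-1.4500e+00 -9.0000e-02  1.9797e+02] head -166.63 j [ 30.6  33.5 -45.6 110.1  31.1  49.6  77. ] F clamp [-1.12  0.88 -0.72] M [ 0.0059 -0.025  -0.0256] e7 0.9885 w 65.0
[-1.50e-01 -3.00e-02  2.80e+00  2.00e-03 -2.00e-03 -8.14e-01]
```

>>> apply_moves:
  moves:
    - [-0.15,0,0,0,0,-0.12]
    - [-0.15,0,0,0,0,-0.24]
    - [-0.15,0,0,0,0,-0.36]
    - [-0.15,0,0.5,0,0,-0.48]
    - [-0.15,0,1,0,0,-0.6]
    - [-0.15,0,1.5,0,0,-0.7]
    - [-0.15,0,2,0,0,-0.7]
    - [-0.15,0,2,0,0,-0.7]

```text
time: 11.45
ee_pos: [0.5111, -0.0309, 0.1781]
ee_rot: [[-0.533, -0.846, -0.003], [-0.846, 0.533, -0.001], [0.002, 0.002, -1.0]]
force: [-0.6, -0.4, -0.3]
width: 0.0649
```

```bash
python3 - <<'E'
from h import *
show();print(row(0,0,.118,240-.0))
p,d=r.snapshot("scene");cv2.imwrite("pics/s6.png",cv2.convertScaleAbs(cv2.resize(p[70:260,85:300],None,fx=3.6,fy=3.1,interpolation=cv2.INTER_CUBIC),alpha=1.5));show()
E
```

```text
t 11.45 clamp xyz mm [ 1.2000e-01 -1.1000e-01  1.7808e+02] head -127.0 j [ 35.2  38.8 -54.7 111.   40.4  52.1 107.5] F clamp [-0.64 -0.34 -0.34] M [ 0.009  -0.001  -0.0149] e7 0.0647 w 64.9
[-1.00e-02  0.00e+00  6.01e+00  2.00e-03 -2.00e-03 -1.22e-01]
t 11.5 clamp xyz mm [ 5.8000e-01 -7.0000e-02  1.7877e+02] head -126.97 j [ 35.2  38.7 -54.7 110.9  40.4  52.1 107.6] F clamp [0.54 0.25 0.34] M [ 0.0153 -0.0122  0.0088] e7 -0.0182 w 65.2
```

View pics/s6.png

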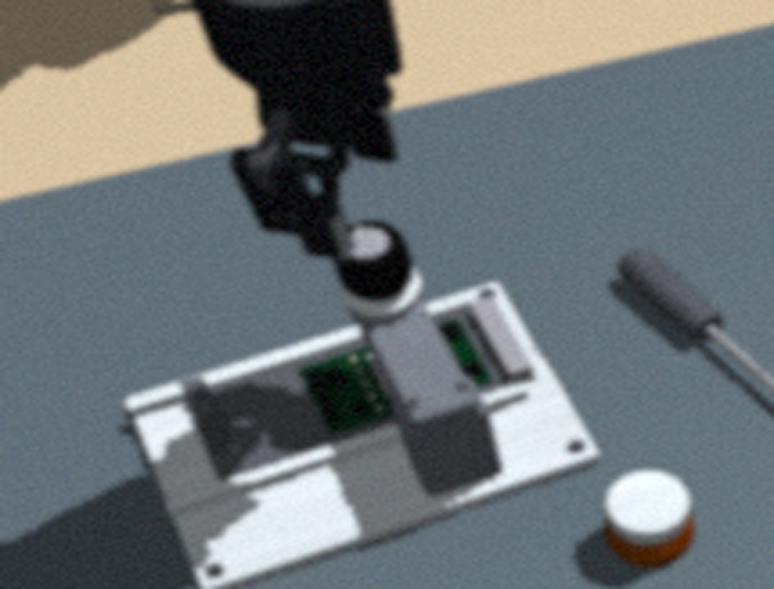

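```bash
python3 - <<'E'
from h import *
s=r.sense();R,p=s["ee_rot"],s["ee_pos"]
z=lambda q:((q[0]-85)*3.6,(q[1]-70)*3.1)
for y in(-.033,0,.033): print(y,z(proj("scene",p+R@np.array([0,y,-.007]))))
print("knob top",z(proj("scene",[.511,-.0308,.15])))
E
```

```text
-0.033 (np.float64(329.6766172106285), np.float64(246.81152650537305))
0 (np.float64(351.59669909368967), np.float64(201.34789635411164))
0.033 (np.float64(372.5789189290148), np.float64(157.82945114780847))
knob top (np.float64(364.34580028635406), np.float64(241.9550487429906))
```

The near finger tip projects where it is seen, at (330,247), and the knob top at (364,242), so the jaws straddle the knob axis. I descend.

>>> apply_moves:
  moves:
    - [0,0,1.5,0,0,0]
    - [0,0,3,0,0,0]
    - [0,0,4.5,0,0,0]
    - [0,0,5.5,0,0,0]
    - [0,0,6,0,0,0]
    - [0,0,6,0,0,0]
    - [0,0,6,0,0,0]

```text
time: 12.08
ee_pos: [0.5128, -0.0308, 0.1202]
ee_rot: [[-0.53, -0.848, 0.001], [-0.848, 0.53, -0.002], [0.001, -0.002, -1.0]]
force: [-0.1, 0.3, -0.1]
width: 0.065
```

```bash
python3 - <<'E'
from h import *
show();print(row(0,0,.118,-127));r.snapshot("top");show()
E
```

```text
t 12.08 clamp xyz mm [  1.77  -0.15 120.22] head -126.78 j [ 32.   43.  -49.9 113.8  46.9  45.8 102.4] F clamp [-0.03  0.31 -0.08] M [ 0.0502 -0.0649 -0.0074] e7 -0.0244 w 65.0
[ 0.09   0.15   0.22  -0.002 -0.001  0.004]
t 12.13 clamp xyz mm [  2.04  -0.16 120.53] head -126.78 j [ 32.   43.  -49.9 113.7  46.9  45.8 102.4] F clamp [-0.03 -0.23  0.19] M [-0.0015 -0.0196  0.0338] e7 -0.009 w 65.0
```

>>> apply_moves:
  moves:
    - [0.1,0.17,0.2,0,0,0]
    - [0.1,0.17,0.2,0,0,0]
    - [0.1,0.17,0.2,0,0,0]

```text
time: 12.38
ee_pos: [0.5106, -0.0311, 0.1183]
ee_rot: [[-0.529, -0.848, 0.002], [-0.848, 0.529, -0.002], [0.001, -0.002, -1.0]]
force: [-0.6, -0.7, 0.7]
width: 0.0651
```

```bash
python3 -c "
from h import *
show()"
```

```text
t 12.38 clamp xyz mm [ -0.41  -0.24 118.26] head -126.76 j [ 31.9  43.1 -49.7 114.2  47.2  45.5 102.1] F clamp [-0.68 -0.64  0.71] M [0.0157 0.0296 0.0534] e7 -0.0114 w 65.1
```

>>> apply_moves:
  moves:
    - [0,0,0,0,0,0]
    - [0,0,0,0,0,0]
    - [0,0,0,0,0,0]
    - [0,0,0,0,0,0]
    - [0,0,0,0,0,0]
    - [0,0,0,0,0,0]
  hand: 3.0
  force: 45

```text
time: 12.88
ee_pos: [0.5109, -0.0311, 0.1183]
ee_rot: [[-0.529, -0.848, 0.002], [-0.848, 0.529, -0.002], [0.001, -0.003, -1.0]]
force: [-0.8, -2.2, 6.4]
width: 0.0354
```

```bash
python3 -c "
from h import *
show()
r.snapshot('top');show()"
```

```text
t 12.88 clamp xyz mm [ -0.17  -0.27 118.26] head -126.76 j [ 31.9  43.1 -49.7 114.1  47.2  45.5 102.1] F clamp [-0.98 -2.16  6.35] M [-0.1694  0.1096 -0.0307] e7 0.0088 w 35.4
t 12.93 clamp xyz mm [ -0.17  -0.28 118.28] head -126.76 j [ 31.9  43.1 -49.7 114.1  47.2  45.5 102.1] F clamp [-0.18 -0.4   5.54] M [-0.1654  0.1885 -0.0961] e7 0.0098 w 34.8
```

Gripped, with the width at 35 mm and small side forces. I start turning clockwise (+z of the tool) and watch the torque.

>>> apply_moves:
  moves:
    - [0,0,0,0,0,0.05]
    - [0,0,0,0,0,0.1]
    - [0,0,0,0,0,0.15]
    - [0,0,0,0,0,0.2]
    - [0,0,0,0,0,0.25]
    - [0,0,0,0,0,0.3]

```text
time: 13.43
ee_pos: [0.5109, -0.0311, 0.1183]
ee_rot: [[-0.758, -0.653, 0.002], [-0.653, 0.758, -0.002], [0.0, -0.003, -1.0]]
force: [-1.2, -1.3, 4.8]
width: 0.0349
```

```bash
python3 -c "
from h import *
show()
for i in range(3):
  r.snapshot('top');show()"
```

```text
t 13.43 clamp xyz mm [ -0.17  -0.27 118.26] head -144.07 j [ 29.5  41.4 -45.4 114.2  43.9  43.   87.9] F clamp [-1.34 -1.22  4.85] M [-0.1644  0.1617  0.0366] e7 0.4393 w 34.9
t 13.48 clamp xyz mm [ -0.17  -0.28 118.28] head -144.19 j [ 29.5  41.4 -45.3 114.2  43.9  43.   87.8] F clamp [ 0.02 -0.61  4.  ] M [-0.0745  0.1375 -0.1161] e7 0.0378 w 34.7
t 13.53 clamp xyz mm [ -0.16  -0.25 118.28] head -143.96 j [ 29.5  41.4 -45.4 114.2  43.9  43.   88. ] F clamp [-0.98 -1.61  5.56] M [-0.1616  0.1701 -0.0583] e7 -0.2454 w 34.7
t 13.58 clamp xyz mm [ -0.17  -0.24 118.26] head -143.89 j [ 29.5  41.5 -45.4 114.2  43.9  43.   88.1] F clamp [ 0.2  -1.39  5.99] M [-0.1408  0.213  -0.0902] e7 -0.0272 w 35.1
```

```bash
cat > rd.py <<'E'
from h import *
import sys
n=int(sys.argv[1]) if len(sys.argv)>1 else 0
def q():
    s=r.sense();x=s["ee_rot"][:2,0];return [np.degrees(np.arctan2(x@EY,x@EX)),s["ft_torque"][2],s["joint_efforts"][6],s["qd"][6],s["force"][2],s["time"]]
L=[q()]
for i in range(n): r.snapshot("top");L.append(q())
L=np.array(L)
for l in L: print("head %.2f Mz %.3f e7 %.3f qd7 %.2f Fz %.1f t %.2f"%tuple(l))
if n: print("mean Mz %.3f e7 %.3f"%(L[:,1].mean(),L[:,2].mean()), r.sense()["joints"].round(0), "w",round(r.sense()["width"]*1e3,1))
E
```

>>> apply_moves:
  moves:
    - [0,0,0,0,0,0.02]
    - [0,0,0,0,0,0.04]
    - [0,0,0,0,0,0.06]
    - [0,0,0,0,0,0.08]
    - [0,0,0,0,0,0.1]
    - [0,0,0,0,0,0.12]
    - [0,0,0,0,0,0.14]
    - [0,0,0,0,0,0.16]

```text
time: 14.25
ee_pos: [0.5109, -0.0311, 0.1183]
ee_rot: [[-0.85, -0.526, 0.002], [-0.526, 0.85, -0.002], [-0.0, -0.003, -1.0]]
force: [-0.8, -1.6, 5.8]
width: 0.0346
```

```bash
python3 rd.py
```

```text
head -153.06 Mz 0.115 e7 0.134 qd7 -10.82 Fz 5.8 t 14.25
```

>>> apply_moves:
  moves:
    - [0,0,0,0,0,0.02]
    - [0,0,0,0,0,0.04]

```text
time: 14.42
ee_pos: [0.5109, -0.0311, 0.1182]
ee_rot: [[-0.871, -0.492, 0.002], [-0.492, 0.871, -0.002], [-0.001, -0.003, -1.0]]
force: [-1.6, -1.8, 6.2]
width: 0.0351
```

```bash
python3 rd.py
```

```text
head -155.35 Mz 0.016 e7 0.133 qd7 -10.88 Fz 6.2 t 14.42
```

>>> apply_moves:
  moves:
    - [0,0,0,0,0,0.02]
    - [0,0,0,0,0,0.04]

```text
time: 14.58
ee_pos: [0.5109, -0.0311, 0.1182]
ee_rot: [[-0.89, -0.456, 0.002], [-0.456, 0.89, -0.002], [-0.001, -0.003, -1.0]]
force: [-0.2, -1.1, 7.6]
width: 0.0349
```

```bash
python3 rd.py 6
```

```text
head -157.65 Mz 0.130 e7 0.133 qd7 -10.81 Fz 7.6 t 14.58
head -157.70 Mz -0.043 e7 -0.004 qd7 1.74 Fz 5.5 t 14.63
head -157.64 Mz -0.052 e7 -0.021 qd7 0.55 Fz 6.5 t 14.68
head -157.62 Mz -0.059 e7 0.050 qd7 0.19 Fz 5.8 t 14.73
head -157.62 Mz -0.070 e7 0.069 qd7 0.06 Fz 6.2 t 14.78
head -157.62 Mz -0.082 e7 0.072 qd7 0.02 Fz 6.4 t 14.83
head -157.62 Mz -0.070 e7 0.072 qd7 0.03 Fz 6.8 t 14.88
mean Mz -0.035 e7 0.053 [ 27.  40. -42. 114.  41.  41.  77.] w 35.1
```

The steady-motion torque of joint 7 (e7 = 0.133, very repeatable) is a clean signal. I keep the rate constant and watch for its rise.

>>> apply_moves:
  moves:
    - [0,0,0,0,0,0.02]
    - [0,0,0,0,0,0.04]
    - [0,0,0,0,0,0.06]
    - [0,0,0,0,0,0.08]
    - [0,0,0,0,0,0.1]
    - [0,0,0,0,0,0.12]
    - [0,0,0,0,0,0.14]
    - [0,0,0,0,0,0.16]
    - [0,0,0,0,0,0.18]
    - [0,0,0,0,0,0.2]

```text
time: 15.72
ee_pos: [0.5108, -0.0311, 0.1182]
ee_rot: [[-0.963, -0.271, 0.002], [-0.271, 0.963, -0.002], [-0.001, -0.002, -1.0]]
force: [-0.5, 0.1, 6.4]
width: 0.0349
```

```bash
python3 rd.py
```

```text
head -169.10 Mz 0.010 e7 0.130 qd7 -10.63 Fz 6.4 t 15.72
```

>>> apply_moves:
  moves:
    - [0,0,0,0,0,0.02]
    - [0,0,0,0,0,0.04]
    - [0,0,0,0,0,0.06]
    - [0,0,0,0,0,0.08]
    - [0,0,0,0,0,0.1]

```text
time: 16.13
ee_pos: [0.5109, -0.0311, 0.1182]
ee_rot: [[-0.985, -0.173, 0.002], [-0.173, 0.985, -0.002], [-0.001, -0.002, -1.0]]
force: [-0.9, -1.4, 6.0]
width: 0.0351
```

```bash
python3 rd.py
```

```text
head -174.83 Mz 0.049 e7 0.128 qd7 -10.54 Fz 6.0 t 16.13
```

>>> apply_moves:
  moves:
    - [0,0,0,0,0,0.02]
    - [0,0,0,0,0,0.04]
    - [0,0,0,0,0,0.06]
    - [0,0,0,0,0,0.08]
    - [0,0,0,0,0,0.1]

```text
time: 16.55
ee_pos: [0.5109, -0.0311, 0.1183]
ee_rot: [[-0.997, -0.074, 0.002], [-0.074, 0.997, -0.002], [-0.002, -0.002, -1.0]]
force: [-1.0, -1.2, 6.2]
width: 0.0349
```

```bash
python3 rd.py
```

```text
head 179.44 Mz 0.078 e7 0.127 qd7 -10.55 Fz 6.2 t 16.55
```

>>> apply_moves:
  moves:
    - [0,0,0,0,0,0.02]
    - [0,0,0,0,0,0.04]
    - [0,0,0,0,0,0.06]
    - [0,0,0,0,0,0.08]
    - [0,0,0,0,0,0.1]

```text
time: 16.97
ee_pos: [0.5109, -0.0311, 0.1183]
ee_rot: [[-1.0, 0.026, 0.002], [0.026, 1.0, -0.002], [-0.002, -0.002, -1.0]]
force: [-0.9, -0.3, 6.5]
width: 0.0347
```

```bash
python3 rd.py
```

```text
head 173.71 Mz 0.034 e7 0.126 qd7 -10.46 Fz 6.5 t 16.97
```

>>> apply_moves:
  moves:
    - [0,0,0,0,0,0.02]
    - [0,0,0,0,0,0.04]
    - [0,0,0,0,0,0.06]
    - [0,0,0,0,0,0.08]
    - [0,0,0,0,0,0.1]
    - [0,0,0,0,0,0.12]
    - [0,0,0,0,0,0.14]

```text
time: 17.55
ee_pos: [0.5109, -0.0311, 0.1183]
ee_rot: [[-0.986, 0.165, 0.002], [0.165, 0.986, -0.002], [-0.002, -0.002, -1.0]]
force: [0.4, -0.8, 6.6]
width: 0.0349
```

```bash
python3 rd.py
```

```text
head 165.69 Mz -0.001 e7 0.124 qd7 -10.28 Fz 6.6 t 17.55
```

>>> apply_moves:
  moves:
    - [0,0,0,0,0,0.02]
    - [0,0,0,0,0,0.04]
    - [0,0,0,0,0,0.06]
    - [0,0,0,0,0,0.08]
    - [0,0,0,0,0,0.1]
    - [0,0,0,0,0,0.12]
    - [0,0,0,0,0,0.14]

```text
time: 18.13
ee_pos: [0.5108, -0.0311, 0.1182]
ee_rot: [[-0.954, 0.301, 0.002], [0.301, 0.954, -0.002], [-0.002, -0.001, -1.0]]
force: [-0.6, -1.1, 6.0]
width: 0.0346
```

```bash
python3 rd.py
```

```text
head 157.67 Mz 0.058 e7 0.122 qd7 -10.17 Fz 6.0 t 18.13
```

>>> apply_moves:
  moves:
    - [0,0,0,0,0,0.02]
    - [0,0,0,0,0,0.04]
    - [0,0,0,0,0,0.06]
    - [0,0,0,0,0,0.08]
    - [0,0,0,0,0,0.1]
    - [0,0,0,0,0,0.12]
    - [0,0,0,0,0,0.14]

```text
time: 18.72
ee_pos: [0.5109, -0.0311, 0.1182]
ee_rot: [[-0.902, 0.431, 0.002], [0.431, 0.902, -0.002], [-0.003, -0.001, -1.0]]
force: [-0.5, -0.8, 5.2]
width: 0.0349
```

```bash
python3 rd.py
```

```text
head 149.65 Mz 0.064 e7 0.120 qd7 -10.22 Fz 5.2 t 18.72
```

>>> apply_moves:
  moves:
    - [0,0,0,0,0,0.02]
    - [0,0,0,0,0,0.04]
    - [0,0,0,0,0,0.06]
    - [0,0,0,0,0,0.08]
    - [0,0,0,0,0,0.1]
    - [0,0,0,0,0,0.12]
    - [0,0,0,0,0,0.14]

```text
time: 19.3
ee_pos: [0.5109, -0.0311, 0.1183]
ee_rot: [[-0.833, 0.553, 0.002], [0.553, 0.833, -0.002], [-0.003, -0.001, -1.0]]
force: [-0.8, -0.9, 6.7]
width: 0.0346
```

```bash
python3 rd.py; python3 -c "
from h import *
show()"
```

```text
head 141.63 Mz 0.018 e7 0.118 qd7 -10.15 Fz 6.7 t 19.30
t 19.3 clamp xyz mm [ -0.13  -0.28 118.25] head 141.63 j [ 17.1  36.3 -25.1 114.5  26.5  34.6  30.5] F clamp [-0.91 -0.78  6.67] M [-0.1625  0.1565  0.018 ] e7 0.1183 w 34.6
```

>>> apply_moves:
  moves:
    - [0,0,0,0,0,0.02]
    - [0,0,0,0,0,0.04]
    - [0,0,0,0,0,0.06]
    - [0,0,0,0,0,0.08]
    - [0,0,0,0,0,0.1]
    - [0,0,0,0,0,0.12]
    - [0,0,0,0,0,0.14]

```text
time: 19.88
ee_pos: [0.5109, -0.0311, 0.1182]
ee_rot: [[-0.748, 0.664, 0.002], [0.664, 0.748, -0.002], [-0.003, -0.0, -1.0]]
force: [-0.8, -1.1, 5.7]
width: 0.0349
```

```bash
python3 rd.py
```

```text
head 133.61 Mz 0.046 e7 0.117 qd7 -9.97 Fz 5.7 t 19.88
```

>>> apply_moves:
  moves:
    - [0,0,0,0,0,0.02]
    - [0,0,0,0,0,0.04]
    - [0,0,0,0,0,0.06]
    - [0,0,0,0,0,0.08]
    - [0,0,0,0,0,0.1]
    - [0,0,0,0,0,0.12]
    - [0,0,0,0,0,0.14]

```text
time: 20.47
ee_pos: [0.5108, -0.0311, 0.1182]
ee_rot: [[-0.648, 0.762, 0.002], [0.762, 0.648, -0.002], [-0.003, -0.0, -1.0]]
force: [-0.9, -1.3, 6.3]
width: 0.0346
```

```bash
python3 rd.py
```

```text
head 125.58 Mz 0.099 e7 0.115 qd7 -10.01 Fz 6.3 t 20.47
```

>>> apply_moves:
  moves:
    - [0,0,0,0,0,0.02]
    - [0,0,0,0,0,0.04]
    - [0,0,0,0,0,0.06]
    - [0,0,0,0,0,0.08]
    - [0,0,0,0,0,0.1]
    - [0,0,0,0,0,0.12]
    - [0,0,0,0,0,0.14]

```text
time: 21.05
ee_pos: [0.5108, -0.0311, 0.1182]
ee_rot: [[-0.535, 0.845, 0.002], [0.845, 0.535, -0.002], [-0.003, 0.0, -1.0]]
force: [-0.6, -0.3, 5.9]
width: 0.0349
```

```bash
python3 rd.py
```

```text
head 117.57 Mz 0.062 e7 0.114 qd7 -9.74 Fz 5.9 t 21.05
```

>>> apply_moves:
  moves:
    - [0,0,0,0,0,0.02]
    - [0,0,0,0,0,0.04]
    - [0,0,0,0,0,0.06]
    - [0,0,0,0,0,0.08]
    - [0,0,0,0,0,0.1]
    - [0,0,0,0,0,0.12]
    - [0,0,0,0,0,0.14]

```text
time: 21.63
ee_pos: [0.5108, -0.0311, 0.1182]
ee_rot: [[-0.412, 0.911, 0.002], [0.911, 0.412, -0.002], [-0.003, 0.001, -1.0]]
force: [-0.6, 0.2, 6.7]
width: 0.0348
```

```bash
python3 rd.py
```

```text
head 109.54 Mz 0.054 e7 0.112 qd7 -9.70 Fz 6.7 t 21.63
```

>>> apply_moves:
  moves:
    - [0,0,0,0,0,0.02]
    - [0,0,0,0,0,0.04]
    - [0,0,0,0,0,0.06]
    - [0,0,0,0,0,0.08]
    - [0,0,0,0,0,0.1]
    - [0,0,0,0,0,0.12]
    - [0,0,0,0,0,0.14]

```text
time: 22.22
ee_pos: [0.5109, -0.0311, 0.1182]
ee_rot: [[-0.281, 0.96, 0.002], [0.96, 0.281, -0.002], [-0.002, 0.001, -1.0]]
force: [-0.4, -0.5, 7.1]
width: 0.0349
```

```bash
python3 rd.py
```

```text
head 101.52 Mz 0.038 e7 0.111 qd7 -9.56 Fz 7.1 t 22.22
```

>>> apply_moves:
  moves:
    - [0,0,0,0,0,0.02]
    - [0,0,0,0,0,0.04]
    - [0,0,0,0,0,0.06]
    - [0,0,0,0,0,0.08]
    - [0,0,0,0,0,0.1]
    - [0,0,0,0,0,0.12]
    - [0,0,0,0,0,0.14]

```text
time: 22.8
ee_pos: [0.5109, -0.0311, 0.1182]
ee_rot: [[-0.144, 0.99, 0.002], [0.99, 0.144, -0.002], [-0.002, 0.001, -1.0]]
force: [-0.4, -1.2, 6.8]
width: 0.0348
```

```bash
python3 rd.py
```

```text
head 93.50 Mz 0.009 e7 0.110 qd7 -9.62 Fz 6.8 t 22.80
```

>>> apply_moves:
  moves:
    - [0,0,0,0,0,0.02]
    - [0,0,0,0,0,0.04]
    - [0,0,0,0,0,0.06]
    - [0,0,0,0,0,0.08]
    - [0,0,0,0,0,0.1]
    - [0,0,0,0,0,0.12]
    - [0,0,0,0,0,0.14]

```text
time: 23.38
ee_pos: [0.5109, -0.0311, 0.1182]
ee_rot: [[-0.005, 1.0, 0.002], [1.0, 0.005, -0.002], [-0.002, 0.002, -1.0]]
force: [-0.9, 0.4, 6.6]
width: 0.0349
```

```bash
python3 rd.py
```

```text
head 85.48 Mz 0.102 e7 0.109 qd7 -9.46 Fz 6.6 t 23.38
```

>>> apply_moves:
  moves:
    - [0,0,0,0,0,0.02]
    - [0,0,0,0,0,0.04]
    - [0,0,0,0,0,0.06]
    - [0,0,0,0,0,0.08]
    - [0,0,0,0,0,0.1]
    - [0,0,0,0,0,0.12]
    - [0,0,0,0,0,0.14]

```text
time: 23.97
ee_pos: [0.5108, -0.0311, 0.1182]
ee_rot: [[0.135, 0.991, 0.002], [0.991, -0.135, -0.002], [-0.002, 0.002, -1.0]]
force: [-1.3, -0.0, 6.5]
width: 0.035
```

```bash
python3 rd.py; python3 -c "
from h import *
show()"
```

```text
head 77.46 Mz 0.086 e7 0.108 qd7 -9.41 Fz 6.5 t 23.97
t 23.97 clamp xyz mm [ -0.2   -0.31 118.23] head 77.46 j [  5.   34.5  -7.  114.9   8.   30.9 -15.3] F clamp [-1.32  0.09  6.48] M [-0.1249  0.1993  0.0855] e7 0.1078 w 35.0
```

>>> apply_moves:
  moves:
    - [0,0,0,0,0,0.02]
    - [0,0,0,0,0,0.04]
    - [0,0,0,0,0,0.06]
    - [0,0,0,0,0,0.08]
    - [0,0,0,0,0,0.1]
    - [0,0,0,0,0,0.12]
    - [0,0,0,0,0,0.14]

```text
time: 24.55
ee_pos: [0.5109, -0.0311, 0.1182]
ee_rot: [[0.271, 0.962, 0.002], [0.962, -0.271, -0.002], [-0.001, 0.002, -1.0]]
force: [-0.3, -1.3, 6.5]
width: 0.0347
```

```bash
python3 rd.py
```

```text
head 69.45 Mz 0.163 e7 0.038 qd7 -9.46 Fz 6.5 t 24.55
```

>>> apply_moves:
  moves:
    - [0,0,0,0,0,0.02]
    - [0,0,0,0,0,0.04]
    - [0,0,0,0,0,0.06]
    - [0,0,0,0,0,0.08]
    - [0,0,0,0,0,0.1]
    - [0,0,0,0,0,0.12]
    - [0,0,0,0,0,0.14]

```text
time: 25.13
ee_pos: [0.5108, -0.0311, 0.1183]
ee_rot: [[0.403, 0.915, 0.002], [0.915, -0.403, -0.002], [-0.001, 0.002, -1.0]]
force: [-0.7, -1.1, 6.3]
width: 0.0349
```

```bash
python3 rd.py
```

```text
head 61.44 Mz 0.126 e7 0.029 qd7 -9.35 Fz 6.3 t 25.13
```

>>> apply_moves:
  moves:
    - [0,0,0,0,0,0.02]
    - [0,0,0,0,0,0.04]
    - [0,0,0,0,0,0.06]
    - [0,0,0,0,0,0.08]
    - [0,0,0,0,0,0.1]
    - [0,0,0,0,0,0.12]
    - [0,0,0,0,0,0.14]

```text
time: 25.72
ee_pos: [0.5108, -0.0311, 0.1182]
ee_rot: [[0.527, 0.85, 0.002], [0.85, -0.527, -0.002], [-0.001, 0.002, -1.0]]
force: [-0.8, -0.3, 5.9]
width: 0.035
```

```bash
python3 rd.py
```

```text
head 53.41 Mz 0.110 e7 0.058 qd7 -9.32 Fz 5.9 t 25.72
```

>>> apply_moves:
  moves:
    - [0,0,0,0,0,0.02]
    - [0,0,0,0,0,0.04]
    - [0,0,0,0,0,0.06]
    - [0,0,0,0,0,0.08]
    - [0,0,0,0,0,0.1]
    - [0,0,0,0,0,0.12]
    - [0,0,0,0,0,0.14]

```text
time: 26.3
ee_pos: [0.5108, -0.0311, 0.1182]
ee_rot: [[0.64, 0.768, 0.002], [0.768, -0.64, -0.002], [-0.0, 0.003, -1.0]]
force: [-0.5, -0.7, 7.3]
width: 0.035
```

```bash
python3 rd.py
```

```text
head 45.38 Mz 0.131 e7 0.062 qd7 -9.30 Fz 7.3 t 26.30
```

Between headings 77° and 69° the reaction moment rose from about 0.05 to about 0.13 N m and stayed there with ripple: the ratchet has started slipping, about 0.42–0.56 rad so far. I continue to about 1.3 rad of slip (another 0.8).

>>> apply_moves:
  moves:
    - [0,0,0,0,0,0.02]
    - [0,0,0,0,0,0.04]
    - [0,0,0,0,0,0.06]
    - [0,0,0,0,0,0.08]
    - [0,0,0,0,0,0.1]

```text
time: 26.72
ee_pos: [0.5109, -0.0311, 0.1182]
ee_rot: [[0.714, 0.7, 0.002], [0.7, -0.714, -0.002], [-0.0, 0.003, -1.0]]
force: [-1.2, -1.8, 6.2]
width: 0.0347
```

```bash
python3 rd.py
```

```text
head 39.65 Mz 0.084 e7 0.040 qd7 -9.35 Fz 6.2 t 26.72
```

>>> apply_moves:
  moves:
    - [0,0,0,0,0,0.02]
    - [0,0,0,0,0,0.04]
    - [0,0,0,0,0,0.06]
    - [0,0,0,0,0,0.08]
    - [0,0,0,0,0,0.1]

```text
time: 27.13
ee_pos: [0.5109, -0.0311, 0.1183]
ee_rot: [[0.78, 0.626, 0.002], [0.626, -0.78, -0.002], [0.0, 0.003, -1.0]]
force: [-1.1, -0.9, 6.9]
width: 0.0349
```

```bash
python3 rd.py
```

```text
head 33.93 Mz 0.167 e7 0.026 qd7 -9.28 Fz 6.9 t 27.13
```

>>> apply_moves:
  moves:
    - [0,0,0,0,0,0.02]
    - [0,0,0,0,0,0.04]
    - [0,0,0,0,0,0.06]
    - [0,0,0,0,0,0.08]
    - [0,0,0,0,0,0.1]

```text
time: 27.55
ee_pos: [0.5109, -0.0311, 0.1182]
ee_rot: [[0.839, 0.545, 0.002], [0.545, -0.839, -0.002], [0.0, 0.003, -1.0]]
force: [0.1, -0.2, 6.8]
width: 0.0349
```

```bash
python3 rd.py
```

```text
head 28.20 Mz 0.128 e7 0.035 qd7 -9.33 Fz 6.8 t 27.55
```

>>> apply_moves:
  moves:
    - [0,0,0,0,0,0.02]
    - [0,0,0,0,0,0.04]
    - [0,0,0,0,0,0.06]
    - [0,0,0,0,0,0.08]
    - [0,0,0,0,0,0.1]

```text
time: 27.97
ee_pos: [0.5109, -0.0311, 0.1182]
ee_rot: [[0.889, 0.458, 0.002], [0.458, -0.889, -0.002], [0.001, 0.002, -1.0]]
force: [-0.5, -0.6, 6.7]
width: 0.0346
```

```bash
python3 rd.py
```

```text
head 22.47 Mz 0.116 e7 0.058 qd7 -9.33 Fz 6.7 t 27.97
```

>>> apply_moves:
  moves:
    - [0,0,0,0,0,0.02]
    - [0,0,0,0,0,0.04]
    - [0,0,0,0,0,0.06]
    - [0,0,0,0,0,0.08]
    - [0,0,0,0,0,0.1]

```text
time: 28.38
ee_pos: [0.5108, -0.0311, 0.1182]
ee_rot: [[0.93, 0.367, 0.002], [0.367, -0.93, -0.002], [0.001, 0.002, -1.0]]
force: [-1.1, -0.1, 6.4]
width: 0.0345
```

```bash
python3 rd.py
```

```text
head 16.73 Mz 0.110 e7 0.066 qd7 -9.32 Fz 6.4 t 28.38
```

>>> apply_moves:
  moves:
    - [0,0,0,0,0,0.02]
    - [0,0,0,0,0,0.04]
    - [0,0,0,0,0,0.06]
    - [0,0,0,0,0,0.08]
    - [0,0,0,0,0,0.1]

```text
time: 28.8
ee_pos: [0.5108, -0.0311, 0.1182]
ee_rot: [[0.962, 0.272, 0.002], [0.272, -0.962, -0.002], [0.001, 0.002, -1.0]]
force: [-1.1, -1.2, 6.9]
width: 0.0348
```

```bash
python3 rd.py
```

```text
head 11.01 Mz 0.147 e7 0.049 qd7 -9.20 Fz 6.9 t 28.80
```

The ripple is plain, with torque maxima about every 30° (near headings 63° and 33°), so these are the ratchet clicks. Slip is about 1.05–1.1 rad. I add a last 0.12 with a taper and then let go.

>>> apply_moves:
  moves:
    - [0,0,0,0,0,0.02]
    - [0,0,0,0,0,0.04]
    - [0,0,0,0,0,0.06]
    - [0,0,0,0,0,0.08]
    - [0,0,0,0,0,0.1]
    - [0,0,0,0,0,0.11]
    - [0,0,0,0,0,0.12]
    - [0,0,0,0,0,0.12]
    - [0,0,0,0,0,0.12]

```text
time: 29.55
ee_pos: [0.5109, -0.0311, 0.1182]
ee_rot: [[0.988, 0.156, 0.002], [0.156, -0.988, -0.002], [0.001, 0.002, -1.0]]
force: [-0.8, -0.6, 6.6]
width: 0.035
```

```bash
python3 rd.py 2
```

```text
head 4.17 Mz -0.006 e7 -0.018 qd7 0.00 Fz 6.6 t 29.55
head 4.16 Mz 0.076 e7 -0.018 qd7 0.08 Fz 6.7 t 29.60
head 4.16 Mz 0.025 e7 -0.019 qd7 0.01 Fz 6.3 t 29.65
mean Mz 0.031 e7 -0.018 [ -9.  35.  14. 115. -15.  31. -66.] w 35.2
```

>>> apply_moves:
  moves:
    - [0,0,0,0,0,0]
    - [0,0,0,0,0,0]
    - [0,0,0,0,0,0]
    - [0,0,0,0,0,0]
    - [0,0,0,0,0,0]
    - [0,0,0,0,0,0]
  hand: 6.5

```text
time: 30.15
ee_pos: [0.5105, -0.0309, 0.1178]
ee_rot: [[0.988, 0.154, 0.001], [0.154, -0.988, -0.002], [0.001, 0.002, -1.0]]
force: [-1.1, -0.1, -0.2]
width: 0.065
```

```bash
python3 rd.py 1
```

```text
head 4.08 Mz 0.001 e7 0.002 qd7 0.05 Fz -0.2 t 30.15
head 4.08 Mz 0.016 e7 0.001 qd7 -0.01 Fz 0.3 t 30.20
mean Mz 0.009 e7 0.002 [ -9.  35.  14. 115. -15.  31. -66.] w 64.8
```

Released cleanly, with no force left. I rise and move aside to look.

>>> apply_moves:
  moves:
    - [0,0,-1,0,0,0]
    - [0,0,-3,0,0,0]
    - [0,0,-6,0,0,0]
    - [0,0,-10,0,0,0]
    - [-3,2,-12,0,0,0]
    - [-7,6,-12,0,0,0]
    - [-8,10,-12,0,0,0]
    - [-8,14,-12,0,0,0]
    - [-8,18,-12,0,0,0]
    - [-8,20,-12,0,0,0]
    - [-8,20,-12,0,0,0]
    - [-8,20,-12,0,0,0]
    - [-8,20,-12,0,0,0]

```text
time: 31.28
ee_pos: [0.462, -0.2398, 0.2384]
ee_rot: [[0.988, 0.154, 0.001], [0.154, -0.988, -0.001], [0.001, 0.001, -1.0]]
force: [0.7, 0.7, 0.5]
width: 0.0652
```

```bash
python3 - <<'E'
from h import *
show();p,d=r.snapshot("top");cv2.imwrite("pics/t7.png",cv2.resize(p[235:325,295:415],None,fx=6,fy=6,interpolation=cv2.INTER_CUBIC))
q,_=r.snapshot("scene");cv2.imwrite("pics/s7.png",cv2.convertScaleAbs(cv2.resize(q[130:310,105:315],None,fx=3.3,fy=3.3,interpolation=cv2.INTER_CUBIC),alpha=1.5))
a=cv2.imread("pics/top0.png")
for nm,(u0,u1,v0,v1) in dict(jar=(285,335,180,230),spool=(385,440,170,220),driver=(245,285,225,310)).items():
    print(nm,"mean abs diff",np.abs(a[v0:v1,u0:u1].astype(int)-p[v0:v1,u0:u1]).mean().round(2))
E
```

```text
t 31.28 clamp xyz mm [ -66.32 -204.13  238.43] head 4.08 j [ 10.8  25.9  19.5 107.4 -11.3  48.5 -45.1] F clamp [0.72 0.64 0.47] M [ 0.0476  0.0189 -0.0248] e7 0.0036 w 65.2
jar mean abs diff 0.65
spool mean abs diff 0.69
driver mean abs diff 0.67
```

View pics/t7.png

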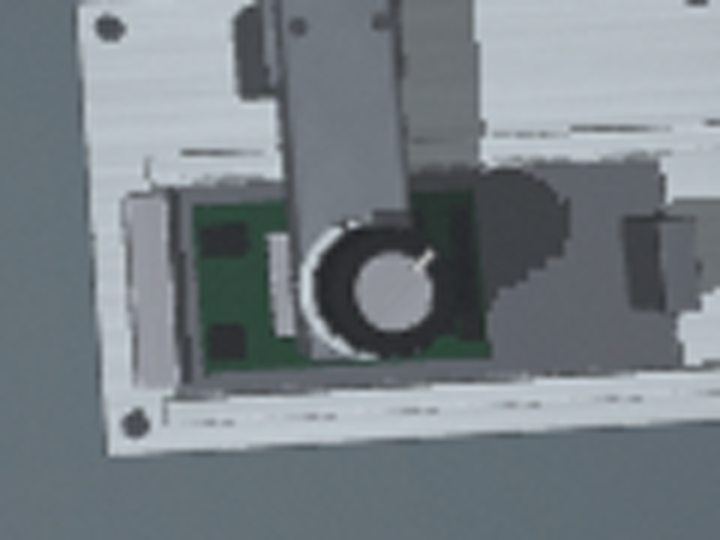

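View pics/s7.png

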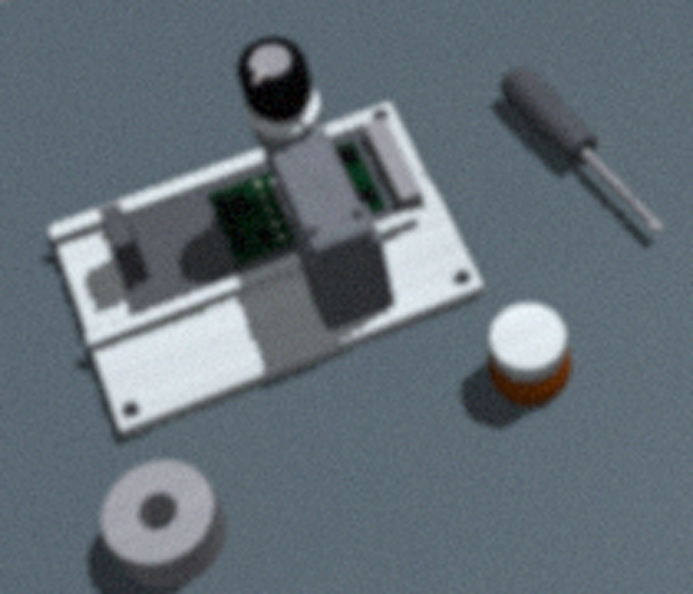

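Final views: the carrier's front edge is still against the stop (about 180 px in the top view). The white line went from pointing down, at (398,342), to up-right, at (425,258). That is about 225–230° clockwise and matches the 229° the tool turned, so the fingers did not slip. The bystanders have not moved, so I hand in.

```bash
python3 -c "
from rig import r
print(r.close_job())"
```

```text
the job is handed in; nothing more can be done
None
```

The carrier is home against the stop, the clamp is tightened with two clicks, and the job was handed in at about 31 s of the 70 s allowed. It gave no verdict.

- **Carrier:** I pushed it along the channel with shut fingers, low on the tab, until the tool stalled. The push was about 7 N on the tool, roughly 5 N of it on the stop after sliding friction. I then backed off, and the later pictures show the front edge still against the stop.
- **Knob:** I turned it 229° clockwise in a single grip. The moment rose from about 0.05 to about 0.13 N m after about 2.8 rad and then rippled every 30°, which is the click spacing. I stopped at an estimated 1.2–1.3 rad of slip, just over two clicks, and let go.
- **Last checks:** The knob's white line moved by about the same angle as the tool, so the fingers did not slip. The jar, spool and driver areas of the top view are unchanged, and the arm was clear of everything.
- **Not measured directly:** The foot's force on the board can't be sensed or seen from here; I infer it from the ratchet slipping at its set torque. The slip angle is also inferred, from the torque onset and ripple. The wrist moment reading was noisy (about ±0.04 N m), so I relied mainly on joint 7's effort. That reading fell rather than rose when slip began, but the moment and the 30° ripple both fit slipping.

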